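# Run the watch movement's slide up to the work stop

## Robot

A 6-joint arm with a two-finger parallel gripper is mounted at the origin on the work surface. World frame = base frame: x ahead of the robot, y to its left, z up, the work surface at z = 0. Lengths are in mm, angles in rad, forces in N, time in s.
With the tool pointing down it reaches from about 350 to 975 mm from the base axis. Payload 7.1 kg.
Tool frame: the origin (TCP) lies at the very end of the fingers, on their centre line; the grasp point (between the pads) lies 19 mm behind it (r.grip_point_offset is the z of the grasp point in the tool frame, in mm); z points along the fingers, y is the line along which they close (so a half turn about z gives the same grasp; the last joint's range is limited). The gripper opens to 88 mm and grips with 3 to 60 N. Pads are 20 mm wide; open, the fingers measure 115 mm over their backs; the gripper's body (75 mm by 178 mm) begins 61 mm behind the grasp point.
Start: joints at [-1.188, 0.423, 1.63, -0, 1.089, -0.019], TCP at [244.438, -575.2, 198.175] pointing down, gripper open.
Joint ranges: [-3, 3], [-0.9, 2.11], [0.09, 2.58], [-1.31, 4.45], [0.11, 2.69], [-2.54, 2.54]. Speed limits (rad/s): [2.39, 2.39, 3.01, 3.14, 3.14, 3.14].

## Interface

Orientations are given as a unit quaternion [w, x, y, z].
In Python, from workcell import r gives the robot as it stands.
- The arm moves only by the shell command python3 -m jog 'ROWS' [OPENING] [FORCE]. ROWS is JSON, a list of rows, each an object of numbers: "x", "y", "z": the shift along the world's x, y, z in m; "wx", "wy", "wz": the turn, a rotation vector about the world's x, y, z in degrees. A call has 1 to 8 rows; each row shifts and turns the commanded pose from where the row before left it; what a row does not reach is not made up. A row lasts 1/8 s, in which the tool goes at most 62.5 mm and 10.7 degrees, less where a joint would pass 70% of its speed; a pose out of reach is approached as far as the arm can. A call with a gripper value outside its range is refused whole. OPENING is the opening, from 0 (shut) to 1 (fully open), set as the call begins (- or left out, the last holds). The fingers move at their own pace and stop on an object; FORCE is the grip in N (left out, the last holds). Time passes only in rows, so rows that do not move let the fingers close. It gives the time, the measured TCP pose, the force, the opening and the grip force at its end, in the units of the state.
- r.read_state(): the state, without advancing time (a new reading comes with each control period).
- r.capture(name): name is "scene" or "top"; returns the picture (400x640x3 uint8, red, green, blue); there is no depth.
- r.calibration(name): a dict with "K" (3x3 intrinsics, pixels), "world_from_camera" (4x4, takes a point from camera to world coordinates). Camera axes: x right, y up, looking along -z (the intrinsics and any distortion apply to the point x, -y, -z); pixel columns grow to the right and rows downward; lengths in mm; the calibration is good to about 2 mm. A picture is of the moment at which its call begins. calibration takes no time and is no camera call.
- r.close_job(): hands the job in; it is judged then, once.
The state is a dict: "time": time; "joints": joint angles; "joint_velocities": joint speeds; "joint_torque": joint torques, N m; "position": TCP position; "ee_rot": TCP orientation; "contact_force": force on the tool from outside, world axes, zero at the start; "wrist_torque": the same for the moment, N m; "finger_gap": finger opening in mm; "gripper_force": force on a finger pad.
Only numpy, scipy, OpenCV 4.12 (cv2) and the standard library are available. Lean on these libraries where they do the work, as an engineer would, in place of code of your own. Each camera call takes 0.05 s, during which the arm holds its last target. There are 200 camera calls.

## Task

With the fingertips, press down the ribbed thumb plate in the middle of the slide to free its brake and, keeping it pressed, push the slide along the rail until it rests against the work stop, the saddle block with the upright knurled thumbscrew; then lift off so that the brake takes hold there. Never force the slide along with its plate up, leave the watch movement lying in its nest on the slide (nothing is to be picked up), and leave the other things on the bench where they are.

Things in the scene. Friction and masses are not known exactly. Their poses are not given: they have to be found in the camera images.
- rail: aluminium T-slot bench rail, 400 mm long (its y axis), 70 mm wide (x), top at 26.5 mm; fixed to the bench, position and yaw vary. Origin: centre of its underside, on the bench. The slide moves along the rail's y axis only
- slide: dark steel slide on the rail, base 90 mm long (along the rail), 76 mm wide, 10 mm thick; origin at the centre of its underside, 27 mm above the bench; axes as the rail's. A shelf reaches 103 mm from the rail's middle on the +x side and carries the movement's nest. With the plate up a brake holds it against 7 to 11 N; with the plate pressed 2 mm or more it runs freely (resistance about 1 N)
- slide_mid (a point): point fixed on the slide, at the centre of the top of the unpressed thumb plate (50 mm above the bench); it does not sink with the plate. A rib 46 mm wide (x) and 10 mm thick stands across each end of the plate: inner faces 32 mm either side of this point along the rail, tops 60 mm above the bench
- thumb_plate (a joint): how far the thumb plate is pressed down, m: 0 = up (brake holds), 0.006 = fully down. Ribbed brass plate 58 mm (along the rail) x 46 mm x 6 mm in the slide's middle, between the two ribs; a spring pushes it up with about 6 N when up, 9 N when fully down. A fingertip pressed on it drags the slide by friction or by bearing on a rib
- stop_mid (a point): the work stop: aluminium saddle block clamped over the rail, 90 mm across it and 24 mm along it, 47 mm high, an upright knurled thumbscrew (22 mm wide, up to 71 mm above the bench) on its middle. The point is the centre of the block's top. It may be at either end of the rail. When the slide rests against it, slide_mid and this point are 57 mm apart along the rail
- rail_clamp: the other saddle block on the rail, at the opposite end from the work stop: 90 x 24 mm, only 37 mm high, no thumbscrew. Origin: centre of the rail, on the bench. Not the goal
- movement_mid (a point): centre of the watch movement, a loose steel disc 40 mm across and 9 mm thick that lies in the nest; may shift 2 mm there
- nest_mid (a point): centre of where the movement belongs: in a ring 52 mm wide, 44 mm inside, 5 mm high, on the slide's shelf, 72 mm from the rail's middle on the +x side; the point is 37.5 mm above the bench
- anvil: bare aluminium cylinder 42 mm wide, 55 mm high, loose; origin at the centre of its underside
- case_back: steel watch case back, disc 42 mm wide, 7 mm high, loose; origin at the centre of its underside
- driver_a: fine screwdriver with brass handle, 122 mm long, 9 mm thick, lying loose along its x axis; origin on the bench under its middle
- driver_b: fine screwdriver with steel handle, 122 mm long, 9 mm thick, lying loose along its x axis; origin on the bench under its middle
- tweezers: steel tweezers, 125 mm long, 8 mm high, lying loose along their x axis; origin on the bench under their middle
- oil_cap: round plastic cap 42 mm wide, 14 mm high, loose; origin at the centre of its underside
- parts_jar: small glass jar, 52 mm wide, 55 mm high, loose; origin at the centre of its underside

How it is judged (in metres and radians):
On the way, in this order (a step that is already met when the one before it is completed fails the run):
1. the thumb plate is pressed down with the slide still where it stood (value of joint thumb_plate above 0.0015 m and contact force between the fingers and anything else above 1 N and distance of slide_mid from where it was at the start of the episode below 0.006 m), for 0.1 s.
2. the slide is against the work stop, the plate still pressed (horizontal distance between slide_mid and stop_mid below 0.0595 m and value of joint thumb_plate above 0.001 m), for 0.1 s.
At the end, for the whole second after the job is handed in: The slide rests against the work stop (gap under 2.5 mm), its thumb plate has come up again (under 1 mm pressed) so that the brake holds, the slide is at rest, the movement lies in its nest and the bystanders stand within 15 mm of where they were (horizontal distance between slide_mid and stop_mid below 0.0595 m and value of joint thumb_plate below 0.001 m and linear speed of slide below 0.005 m/s and distance between movement_mid and nest_mid below 0.006 m and distance of each of anvil, case_back, driver_a, driver_b, tweezers, oil_cap, parts_jar from where it was at the start of the episode below 0.015 m); the robot touches nothing.
It fails at once if the slide is forced along the rail with its thumb plate up (value of joint thumb_plate below 0.0006 m and linear speed of slide above 0.015 m/s).
It fails at once if the movement is lifted or knocked out of its nest (not (distance between movement_mid and nest_mid below 0.006 m)).
It fails at once if a bystander is picked up or pushed away by more than 15 mm (not (distance of anvil from where it was at the start of the episode below 0.015 m) or not (distance of case_back from where it was at the start of the episode below 0.015 m) or not (distance of driver_a from where it was at the start of the episode below 0.015 m) or not (distance of driver_b from where it was at the start of the episode below 0.015 m) or not (distance of tweezers from where it was at the start of the episode below 0.015 m) or not (distance of oil_cap from where it was at the start of the episode below 0.015 m) or not (distance of parts_jar from where it was at the start of the episode below 0.015 m)).
It also fails if it takes over 35 s, if anything falls off the work surface, if the arm or the gripper's body presses on something with over 40 N, if the wrist force passes 120 N, or if a joint passes its speed limit or range.

## Working session

There is one attempt and no reset: what is moved stays moved. The work goes in short steps, Python scripts to look and compute and a shell command to move; the robot and the scene stay as the last step left them, time stands still between calls to the robot, and variables do not carry over. Pictures are saved under pics/ and viewed, at most 10 in all, crops included, and the job is handed in when it is done.

```bash
mkdir -p pics
python3 - <<'E'
from workcell import r
import cv2,numpy as np
for n in("scene","top"):
    cv2.imwrite(f"pics/{n}1.png",r.capture(n)[:,:,::-1]); c=r.calibration(n); print(n,{k:np.round(v,3).tolist() if not isinstance(v,str) else v for k,v in c.items()})
s=r.read_state();print(s["time"],s["position"],s["ee_rot"],s["contact_force"],s["finger_gap"])
E
```

```text
scene {'K': [[503.308, 0.0, 315.533], [0.0, 503.308, 204.941], [0.0, 0.0, 1.0]], 'world_from_camera': [[-0.69, -0.456, 0.562, 1241.643], [0.724, -0.454, 0.519, 614.011], [0.018, 0.765, 0.644, 848.895], [0.0, 0.0, 0.0, 1.0]]}
top {'K': [[397.579, 0.0, 322.632], [0.0, 397.579, 200.787], [0.0, 0.0, 1.0]], 'world_from_camera': [[0.007, 0.983, -0.186, 326.424], [-0.999, 0.001, -0.035, -13.731], [-0.034, 0.186, 0.982, 1157.0], [0.0, 0.0, 0.0, 1.0]]}
0.1 [ 244.25407057 -574.70841219  197.46675772] [-6.95132793e-04  9.79885217e-01  1.99560668e-01 -1.32836805e-04] [-0.54569712  0.21252489 -0.63106655] 87.83932652092247
```

View pics/scene1.png

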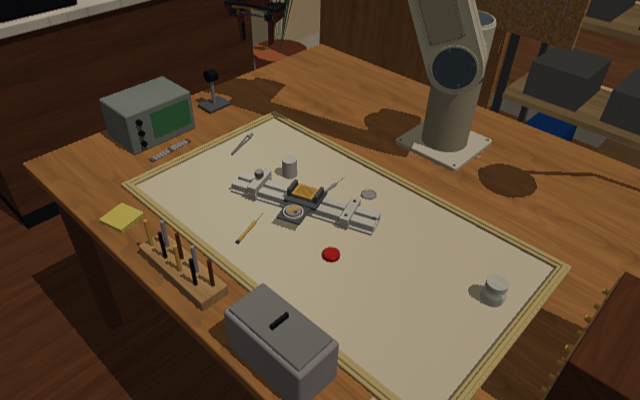

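View pics/top1.png

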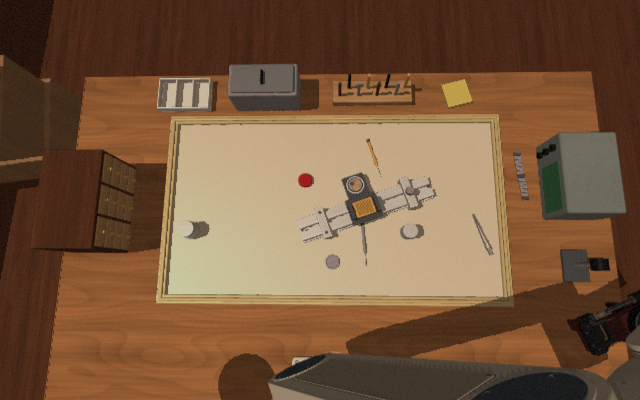

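The top view shows the slide plate at about (365,208), the stop with its thumbscrew at about (410,190) and the low clamp at about (317,222). The anvil is close to the rail at (410,231). I'll enlarge both views.

Run:
```python
import cv2
a=cv2.imread("pics/top1.png")[160:260,290:450]; cv2.imwrite("pics/t2.png",cv2.resize(a,None,fx=5,fy=5,interpolation=cv2.INTER_CUBIC))
a=cv2.imread("pics/scene1.png")[145:245,225:385]; cv2.imwrite("pics/s2.png",cv2.resize(a,None,fx=5,fy=5,interpolation=cv2.INTER_CUBIC))
```

```text
(no output)
```

View pics/t2.png

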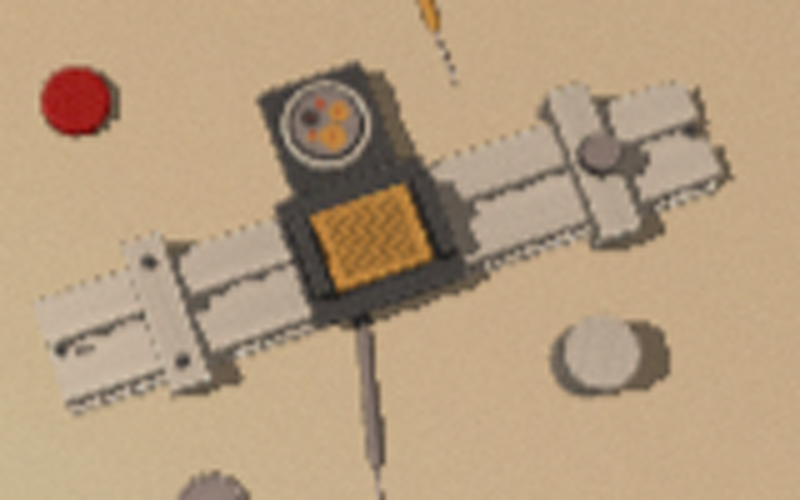

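View pics/s2.png

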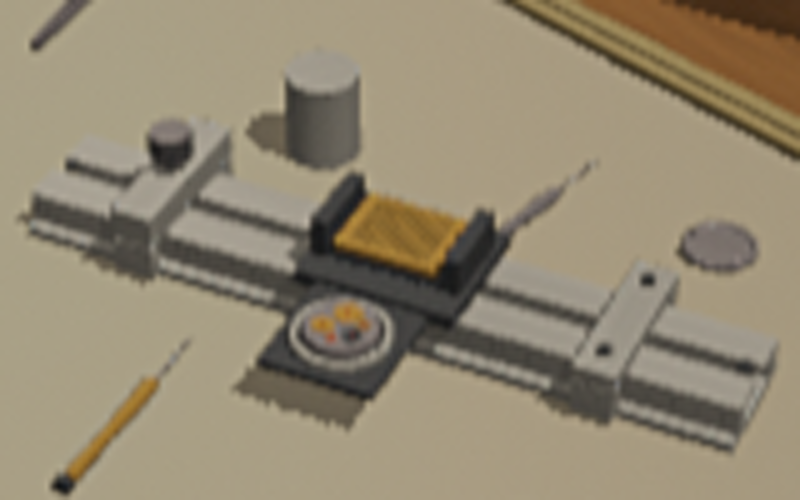

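The top crop has the plate centred at about (371,238), the stop block top at about (592,164) and its thumbscrew top at (602,150). The clamp is at about (168,312). In the scene crop, the plate is at about (402,234), the stop block top at (172,168) and the screw top at (171,130).

```bash
cat > h.py <<'E'
from workcell import r
import numpy as np
def ray(n,u,v):
    c=r.calibration(n);K=np.array(c["K"]);T=np.array(c["world_from_camera"])
    d=np.linalg.inv(K)@[u,v,1]; d=T[:3,:3]@(d*[1,-1,-1]); return T[:3,3],d/np.linalg.norm(d)
def z(n,u,v,h):
    o,d=ray(n,u,v); return o+d*(h-o[2])/d[2]
def tri(pa,pb):
    (o1,d1),(o2,d2)=ray("top",*pa),ray("scene",*pb)
    s=np.linalg.lstsq(np.c_[d1,-d2],o2-o1,rcond=None)[0]
    a,b=o1+s[0]*d1,o2+s[1]*d2; return (a+b)/2,np.linalg.norm(a-b)
T=lambda u,v:((u+.5)/5-.5+290,(v+.5)/5-.5+160)
S=lambda u,v:((u+.5)/5-.5+225,(v+.5)/5-.5+145)
E
python3 - <<'E'
from h import *
np.set_printoptions(precision=1,suppress=True)
for k,t,s,h in [("plate",(371,238),(402,234),50),("stop",(592,164),(172,168),47),("screw",(602,150),(171,130),71),("clampscrewA",(148,262),(603,350),37),("clampscrewB",(182,360),(648,280),37),("mov",(325,124),(337,328),42),("anvil",(602,352),(323,72),55)]:
    print(k,*tri(T(*t),S(*s)),z("top",*T(*t),h),z("scene",*S(*s),h))
P=lambda u,v,h:z("top",*T(u,v),h)
# yaw from rail long edges, stop edges, plate edges (top)
for k,a,b,h in [("plateL",(310,215),(405,183),50),("plateR",(335,292),(435,262),50),("railfar",(35,300),(690,85),26.5),("railnear",(70,402),(727,178),26.5),("stopL",(545,92),(600,245),47),("clamp",(148,262),(182,360),37)]:
    d=P(*b,h)-P(*a,h);print(k,np.degrees(np.arctan2(d[1],d[0])))
E
```

```text
plate [519.  -91.   44.5] 0.4976074285614741 [517.9 -90.4  50. ] [524.  -86.4  50. ]
stop [ 562.8 -217.7   42.3] 2.0506992220512976 [ 561.1 -216.    47. ] [ 567.1 -213.9   47. ]
screw [ 564.1 -217.3   68.6] 1.310065358392221 [ 564.  -217.4   71. ] [ 565.9 -214.1   71. ]
clampscrewA [506.5  35.5  35.8] 0.7514266759065725 [506.1  35.8  37. ] [507.8  36.1  37. ]
clampscrewB [450.1  16.1  36.2] 0.13317565777636628 [450.1  16.1  37. ] [450.9  16.8  37. ]
mov [587.7 -66.8  37.2] 2.853729631087371 [585.7 -65.4  42. ] [592.2 -64.1  42. ]
anvil [ 453.6 -217.1   51. ] 0.4138016857079952 [ 453.3 -216.6   55. ] [ 457.5 -212.8   55. ]
plateL -71.0575894683596
plateR -73.04431106207625
railfar -71.50208528950502
railnear -70.92514266960674
stopL -162.3182645551883
clamp -160.61273268422485
```

Rail direction toward the stop is about -70.9°, so the unit vector is (0.327,-0.945), and the travel is about 76 mm. The tool's y axis is already within 4° of the rail. I'll shut the fingers and move above the plate.

```bash
python3 -m jog '[{"x":0.02,"y":0.036,"wz":-2},{"x":0.025,"y":0.044,"wz":-2},{"x":0.025,"y":0.044},{"x":0.025,"y":0.044},{"x":0.025,"y":0.044},{"x":0.025,"y":0.044},{"x":0.025,"y":0.044},{"x":0.025,"y":0.044}]' 0 20; python3 -m jog '[{"x":0.025,"y":0.044},{"x":0.025,"y":0.044},{"x":0.02,"y":0.035},{"x":0.01,"y":0.017},{},{}]'
```

```text
validation failed for argument at $[0]...
validation failed for argument at $[0]...
```

```bash
python3 -m jog '[{"x":0.02,"y":0.036,"z":0,"wx":0,"wy":0,"wz":-2}]' 0 20;python3 -m jog --help | head -20
```

```text
time: 0.22
position: [263.8, -540.2, 197.7]
ee_rot: [0.0, 0.984, 0.181, -0.0]
contact_force: [0.7, 1.0, -0.2]
finger_gap: 80.9
gripper_force: 0.0invalid input: not JSON, or not a number
```

```bash
python3 -m jog '[{"x":0.025,"y":0.044,"z":0,"wx":0,"wy":0,"wz":-2},{"x":0.025,"y":0.044,"z":0,"wx":0,"wy":0,"wz":0},{"x":0.025,"y":0.044,"z":0,"wx":0,"wy":0,"wz":0},{"x":0.025,"y":0.044,"z":0,"wx":0,"wy":0,"wz":0},{"x":0.025,"y":0.044,"z":0,"wx":0,"wy":0,"wz":0},{"x":0.025,"y":0.044,"z":0,"wx":0,"wy":0,"wz":0},{"x":0.025,"y":0.044,"z":0,"wx":0,"wy":0,"wz":0},{"x":0.025,"y":0.044,"z":0,"wx":0,"wy":0,"wz":0}]'; python3 -m jog '[{"x":0.025,"y":0.044,"z":0,"wx":0,"wy":0,"wz":0},{"x":0.02,"y":0.035,"z":0,"wx":0,"wy":0,"wz":0},{"x":0.01,"y":0.018,"z":0,"wx":0,"wy":0,"wz":0},{"x":0,"y":0,"z":0,"wx":0,"wy":0,"wz":0}]'
```

```text
time: 1.23
position: [464.9, -185.6, 198.1]
ee_rot: [-0.0, 0.986, 0.165, -0.0]
contact_force: [-0.7, 0.2, 0.7]
finger_gap: 2.2
gripper_force: 0.0
time: 1.72
position: [519.6, -89.2, 197.8]
ee_rot: [-0.0, 0.986, 0.166, -0.0]
contact_force: [-0.3, -0.3, 0.1]
finger_gap: 0.5
gripper_force: 0.0
```

Above the plate. I'll lower to about z = 68 and look.

```bash
python3 -m jog '[{"x":0,"y":-0.001,"z":-0.04,"wx":0,"wy":0,"wz":0},{"x":0,"y":-0.001,"z":-0.04,"wx":0,"wy":0,"wz":0},{"x":0,"y":0,"z":-0.035,"wx":0,"wy":0,"wz":0},{"x":0,"y":0,"z":-0.015,"wx":0,"wy":0,"wz":0},{"x":0,"y":0,"z":0,"wx":0,"wy":0,"wz":0},{"x":0,"y":0,"z":0,"wx":0,"wy":0,"wz":0}]'
python3 - <<'E'
from workcell import r
import cv2,numpy as np
f=lambda n:r.capture(n)[:,:,::-1]
a=f("scene")[145:245,225:385];b=f("top")[160:260,290:450]
cv2.imwrite("pics/c3.png",np.vstack([cv2.resize(i,(480,300),interpolation=cv2.INTER_CUBIC) for i in(a,b)]))
E
```

```text
time: 2.48
position: [520.3, -92.7, 69.3]
ee_rot: [0.0, 0.986, 0.165, 0.001]
contact_force: [-0.2, 0.7, 0.3]
finger_gap: 0.9
gripper_force: 0.0
```

View pics/c3.png

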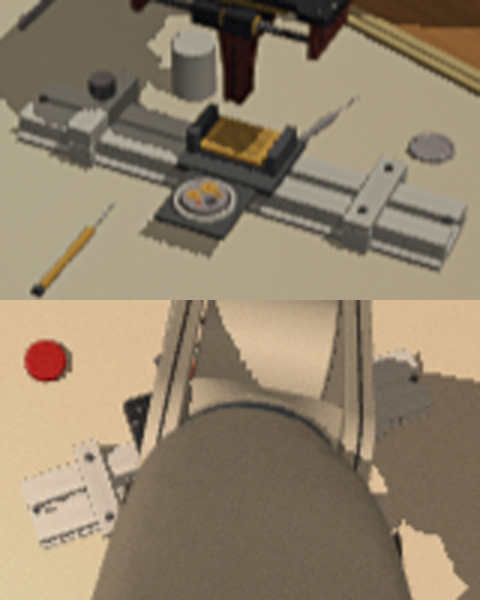

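```bash
python3 - <<'E'
from h import *
c=r.calibration("scene");K=np.array(c["K"]);M=np.linalg.inv(np.array(c["world_from_camera"]))
for p in [(520.3,-92.7,69.3),(520.3,-92.7,50),(519,-91,50)]:
    q=(M@[*p,1])[:3]*[1,-1,-1];q=K@q;print(p,(q[:2]/q[2]-[225,145])*3)
print(z("scene",238/3+225,97/3+145,69.3),z("scene",241/3+225,140/3+145,50))
E
python3 - <<'E'
from workcell import r
import cv2
a=r.capture("scene")[150:210,270:350,::-1]; cv2.imwrite("pics/s4.png",cv2.resize(a,(800,600),interpolation=cv2.INTER_CUBIC))
E
```

```text
(520.3, -92.7, 69.3) [237.91891499 116.09079223]
(520.3, -92.7, 50) [237.82659512 134.03363528]
(519, -91, 50) [240.31906319 134.23835766]
[ 501.19108425 -111.44186041   69.3       ] [524.20374354 -85.07224681  50.        ]
```

View pics/s4.png

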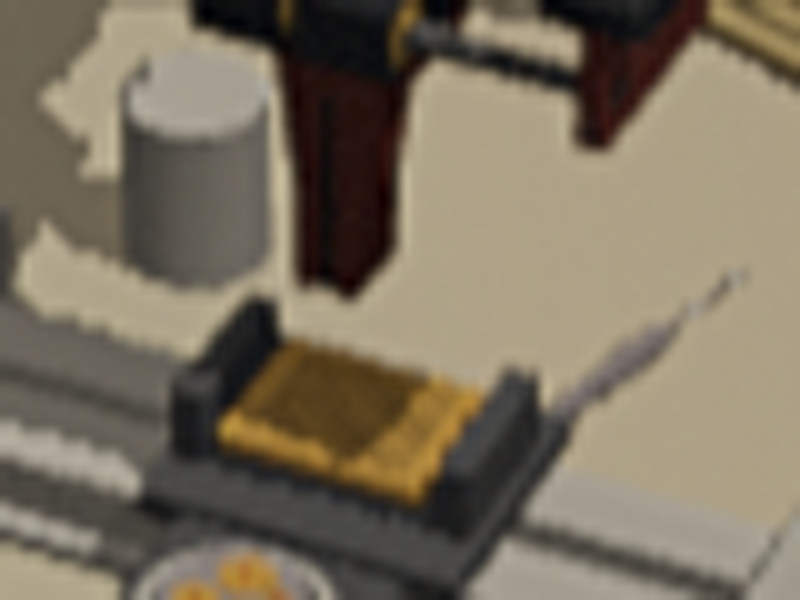

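The tip appears at about (350,270) in the crop, higher in the image than its stated pose projects. I'll go down to about z = 54, just above the plate, and check there.

```bash
python3 -m jog '[{"x":0,"y":0,"z":-0.006,"wx":0,"wy":0,"wz":0},{"x":0,"y":0,"z":-0.005,"wx":0,"wy":0,"wz":0},{"x":0,"y":0,"z":-0.004,"wx":0,"wy":0,"wz":0},{"x":0,"y":0,"z":0,"wx":0,"wy":0,"wz":0}]'
python3 - <<'E'
from workcell import r
import cv2
a=r.capture("scene")[150:210,270:350,::-1]; cv2.imwrite("pics/s5.png",cv2.resize(a,(800,600),interpolation=cv2.INTER_CUBIC))
E
```

```text
time: 3.12
position: [519.0, -92.1, 52.7]
ee_rot: [-0.0, 0.986, 0.165, -0.0]
contact_force: [0.0, -0.5, 0.2]
finger_gap: 0.4
gripper_force: 0.0
```

View pics/s5.png

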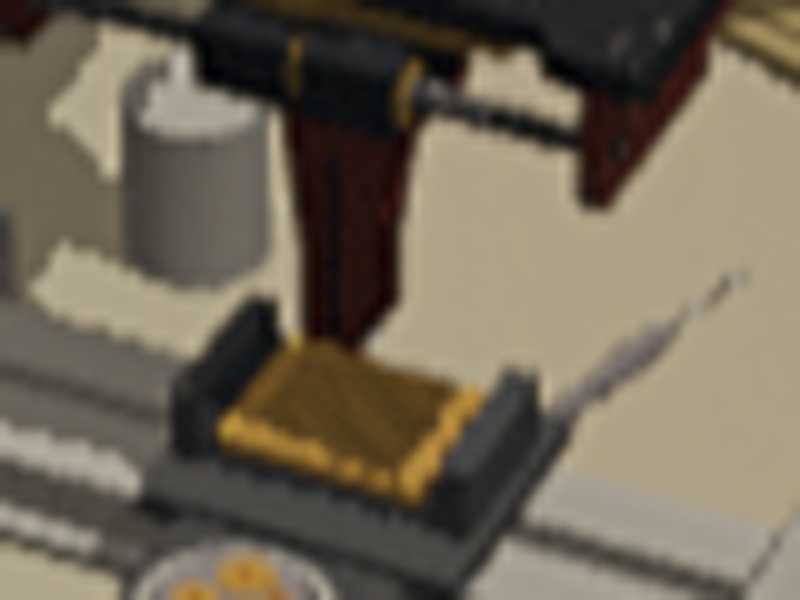

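The tip's bottom edge meets the far edge of the plate, with no contact force. It could be behind the plate or higher than reported, and going lower in small steps will tell which.

```bash
python3 -m jog '[{"x":0,"y":0,"z":-0.002,"wx":0,"wy":0,"wz":0},{"x":0,"y":0,"z":-0.001,"wx":0,"wy":0,"wz":0},{"x":0,"y":0,"z":0,"wx":0,"wy":0,"wz":0}]';python3 -m jog '[{"x":0,"y":0,"z":-0.002,"wx":0,"wy":0,"wz":0},{"x":0,"y":0,"z":0,"wx":0,"wy":0,"wz":0}]'
python3 - <<'E'
from workcell import r
import cv2
a=r.capture("scene")[150:210,270:350,::-1]; cv2.imwrite("pics/s6.png",cv2.resize(a,(800,600),interpolation=cv2.INTER_CUBIC))
E
```

```text
time: 3.55
position: [519.4, -92.2, 50.1]
ee_rot: [-0.0, 0.986, 0.165, -0.0]
contact_force: [1.0, -0.2, -0.5]
finger_gap: 0.3
gripper_force: 0.0
time: 3.8
position: [519.3, -92.2, 48.0]
ee_rot: [-0.0, 0.986, 0.165, -0.0]
contact_force: [1.3, 0.5, 0.6]
finger_gap: 0.7
gripper_force: 0.0
```

View pics/s6.png

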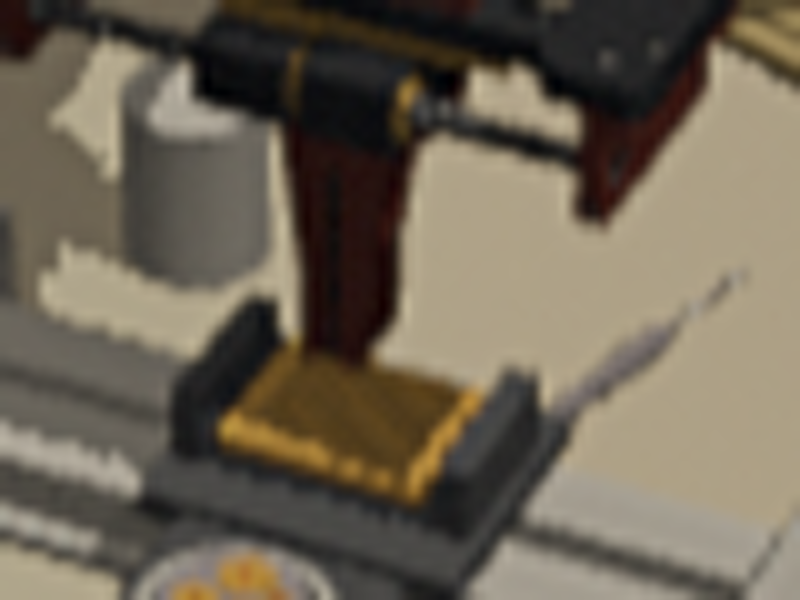

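Run:
```python
import cv2
from workcell import r
print(r.grip_point_offset)
for n in("s4","s5","s6"):
    a=cv2.imread(f"pics/{n}.png")[:,:,::-1]
    print(n)
    for u in(31,33,35,37): print(270+u,[(150+v,*a[v*10+5,u*10+5].tolist()) for v in range(24,42)])
```

```text
-18.700000000000003
s4
301 [(174, 34, 15, 11), (175, 32, 13, 9), (176, 30, 12, 10), (177, 36, 20, 16), (178, 98, 83, 67), (179, 164, 151, 125), (180, 181, 169, 142), (181, 176, 165, 138), (182, 177, 166, 139), (183, 167, 154, 126), (184, 129, 112, 81), (185, 88, 65, 30), (186, 83, 60, 27), (187, 87, 64, 29), (188, 86, 64, 30), (189, 82, 62, 30), (190, 86, 64, 29), (191, 85, 64, 29)]
303 [(174, 31, 15, 10), (175, 31, 17, 15), (176, 30, 16, 14), (177, 24, 10, 9), (178, 45, 36, 27), (179, 127, 114, 93), (180, 170, 158, 131), (181, 178, 166, 139), (182, 176, 165, 138), (183, 176, 165, 138), (184, 150, 135, 105), (185, 104, 81, 46), (186, 83, 61, 24), (187, 82, 60, 27), (188, 82, 60, 27), (189, 85, 62, 29), (190, 84, 63, 29), (191, 79, 59, 27)]
305 [(174, 37, 18, 14), (175, 37, 17, 14), (176, 34, 14, 12), (177, 31, 10, 8), (178, 34, 17, 14), (179, 86, 73, 58), (180, 156, 145, 120), (181, 178, 166, 139), (182, 176, 164, 138), (183, 177, 166, 140), (184, 166, 154, 127), (185, 132, 113, 84), (186, 88, 64, 30), (187, 83, 60, 25), (188, 84, 62, 27), (189, 91, 67, 29), (190, 91, 67, 29), (191, 
[... 2453 characters left out ...]
, 28)]
305 [(174, 38, 17, 15), (175, 37, 16, 11), (176, 38, 19, 15), (177, 37, 17, 12), (178, 39, 18, 17), (179, 38, 16, 14), (180, 38, 18, 16), (181, 38, 18, 16), (182, 37, 16, 13), (183, 37, 16, 13), (184, 34, 14, 13), (185, 34, 14, 11), (186, 49, 31, 19), (187, 76, 54, 23), (188, 86, 64, 29), (189, 92, 67, 30), (190, 91, 67, 29), (191, 88, 66, 31)]
307 [(174, 33, 15, 11), (175, 32, 12, 10), (176, 32, 14, 11), (177, 33, 15, 13), (178, 33, 14, 12), (179, 31, 12, 8), (180, 32, 15, 10), (181, 28, 8, 8), (182, 28, 10, 8), (183, 49, 36, 29), (184, 107, 93, 74), (185, 131, 111, 81), (186, 110, 87, 51), (187, 85, 63, 26), (188, 81, 61, 28), (189, 85, 63, 28), (190, 85, 62, 28), (191, 91, 67, 28)]
```

The finger now overlays the plate's far edge by about 1 px and moves freely with the descent. So the tip is above the plate, about 20 mm higher than the pose says. I'll keep lowering until contact.

```bash
python3 -m jog '[{"x":0,"y":0,"z":-0.004,"wx":0,"wy":0,"wz":0},{"x":0,"y":0,"z":-0.003,"wx":0,"wy":0,"wz":0},{"x":0,"y":0,"z":0,"wx":0,"wy":0,"wz":0}]';python3 -m jog '[{"x":0,"y":0,"z":-0.002,"wx":0,"wy":0,"wz":0},{"x":0,"y":0,"z":-0.002,"wx":0,"wy":0,"wz":0},{"x":0,"y":0,"z":0,"wx":0,"wy":0,"wz":0}]'
```

```text
time: 4.22
position: [519.1, -92.2, 40.8]
ee_rot: [-0.0, 0.986, 0.165, -0.0]
contact_force: [-0.1, 0.9, 0.2]
finger_gap: 0.4
gripper_force: 0.0
time: 4.6
position: [519.3, -92.2, 37.0]
ee_rot: [-0.0, 0.986, 0.165, -0.0]
contact_force: [0.7, 0.1, -0.1]
finger_gap: 0.4
gripper_force: 0.0
```

```bash
python3 -m jog '[{"x":0,"y":0,"z":-0.002,"wx":0,"wy":0,"wz":0},{"x":0,"y":0,"z":-0.001,"wx":0,"wy":0,"wz":0},{"x":0,"y":0,"z":0,"wx":0,"wy":0,"wz":0}]'
```

```text
time: 4.97
position: [519.4, -92.2, 34.1]
ee_rot: [-0.0, 0.986, 0.165, -0.0]
contact_force: [-0.1, 0.5, -0.6]
finger_gap: 0.2
gripper_force: 0.0
```

```bash
python3 -m jog '[{"x":0,"y":0,"z":-0.002,"wx":0,"wy":0,"wz":0},{"x":0,"y":0,"z":0,"wx":0,"wy":0,"wz":0}]';python3 -m jog '[{"x":0,"y":0,"z":-0.002,"wx":0,"wy":0,"wz":0},{"x":0,"y":0,"z":0,"wx":0,"wy":0,"wz":0}]'
```

```text
time: 5.22
position: [519.3, -92.2, 32.0]
ee_rot: [-0.0, 0.986, 0.165, -0.0]
contact_force: [0.7, -0.2, 0.3]
finger_gap: 0.5
gripper_force: 0.0
time: 5.48
position: [519.3, -92.2, 30.0]
ee_rot: [-0.0, 0.986, 0.165, -0.0]
contact_force: [0.7, 0.3, -0.5]
finger_gap: 0.3
gripper_force: 0.0
```

```bash
python3 -m jog '[{"x":0,"y":0,"z":-0.001,"wx":0,"wy":0,"wz":0},{"x":0,"y":0,"z":0,"wx":0,"wy":0,"wz":0}]'
python3 - <<'E'
from workcell import r
import cv2
a=r.capture("scene")[150:210,270:350,::-1]; cv2.imwrite("pics/s7.png",cv2.resize(a,(800,600),interpolation=cv2.INTER_CUBIC))
E
```

```text
time: 5.72
position: [519.4, -92.2, 29.1]
ee_rot: [-0.0, 0.986, 0.165, -0.0]
contact_force: [0.8, -0.3, -0.2]
finger_gap: 0.6
gripper_force: 0.0
```

View pics/s7.png

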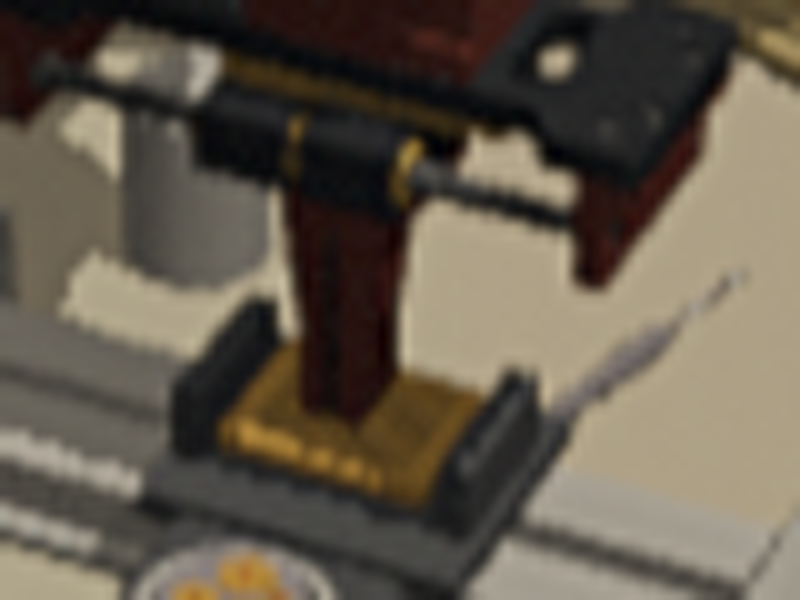

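The tip (bottom at about (350,415)) stands over the plate's middle (350,417), still about 5 mm above it, well clear of both ribs. Continuing down in small steps.

```bash
for i in 1 2; do python3 -m jog '[{"x":0,"y":0,"z":-0.002,"wx":0,"wy":0,"wz":0},{"x":0,"y":0,"z":0,"wx":0,"wy":0,"wz":0}]' | grep -E 'posi|cont'; done
```

```text
position: [519.3, -92.2, 27.0]
contact_force: [0.3, -0.8, -0.3]
position: [519.6, -92.3, 25.4]
contact_force: [-1.0, 0.4, 5.1]
```

```bash
python3 -m jog '[{"x":0,"y":0,"z":-0.002,"wx":0,"wy":0,"wz":0},{"x":0,"y":0,"z":0,"wx":0,"wy":0,"wz":0}]' | grep -E 'posi|cont'
```

```text
position: [519.7, -92.3, 23.6]
contact_force: [-1.7, -0.3, 7.0]
```

Contact came at about z = 25.5, and the spring is pushing back. I'll press about 2 mm deeper.

```bash
python3 -m jog '[{"x":0,"y":0,"z":-0.001,"wx":0,"wy":0,"wz":0},{"x":0,"y":0,"z":-0.0012,"wx":0,"wy":0,"wz":0},{"x":0,"y":0,"z":0,"wx":0,"wy":0,"wz":0}]' | grep -E 'time|posi|cont'
```

```text
time: 6.9
position: [519.7, -92.3, 21.5]
contact_force: [-1.6, 0.1, 7.9]
```

Pressed about 4 mm. Now pushing along the rail at about 32 mm/s.

```bash
python3 -m jog '[{"x":0.0007,"y":-0.0019,"z":0,"wx":0,"wy":0,"wz":0},{"x":0.0013,"y":-0.0038,"z":0,"wx":0,"wy":0,"wz":0},{"x":0.0013,"y":-0.0038,"z":0,"wx":0,"wy":0,"wz":0},{"x":0.0013,"y":-0.0038,"z":0,"wx":0,"wy":0,"wz":0},{"x":0.0013,"y":-0.0038,"z":0,"wx":0,"wy":0,"wz":0},{"x":0.0013,"y":-0.0038,"z":0,"wx":0,"wy":0,"wz":0}]' | grep -E 'time|posi|cont'
```

```text
time: 7.65
position: [527.1, -113.4, 21.6]
contact_force: [-1.9, -0.0, 6.9]
```

```bash
python3 -m jog '[{"x":0.0013,"y":-0.0038,"z":0,"wx":0,"wy":0,"wz":0},{"x":0.0013,"y":-0.0038,"z":0,"wx":0,"wy":0,"wz":0},{"x":0.0013,"y":-0.0038,"z":0,"wx":0,"wy":0,"wz":0},{"x":0.0013,"y":-0.0038,"z":0,"wx":0,"wy":0,"wz":0},{"x":0.0013,"y":-0.0038,"z":0,"wx":0,"wy":0,"wz":0},{"x":0.0013,"y":-0.0038,"z":0,"wx":0,"wy":0,"wz":0},{"x":0.0013,"y":-0.0038,"z":0,"wx":0,"wy":0,"wz":0},{"x":0.0013,"y":-0.0038,"z":0,"wx":0,"wy":0,"wz":0}]' | grep -E 'time|posi|cont'
python3 - <<'E'
from workcell import r
import cv2
a=r.capture("scene")[145:245,225:385,::-1]; cv2.imwrite("pics/s8.png",cv2.resize(a,(800,500),interpolation=cv2.INTER_CUBIC))
E
```

```text
time: 8.65
position: [537.8, -143.8, 21.8]
contact_force: [-1.2, 0.5, 7.4]
```

View pics/s8.png

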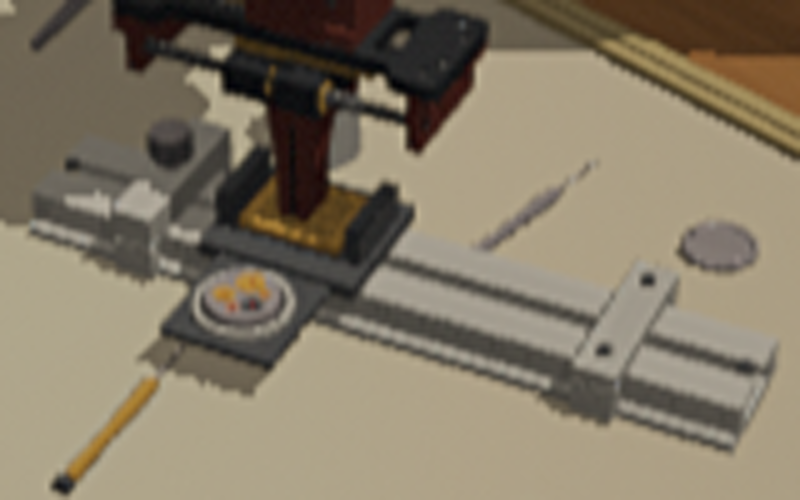

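The slide follows the fingertip: the plate is at about (310,215) with the movement in its nest, and the gap to the stop is closing. About 22 mm remains, and I'll slow down near the end.

```bash
python3 -m jog '[{"x":0.0013,"y":-0.0038,"z":0,"wx":0,"wy":0,"wz":0},{"x":0.0013,"y":-0.0038,"z":0,"wx":0,"wy":0,"wz":0},{"x":0.0013,"y":-0.0038,"z":0,"wx":0,"wy":0,"wz":0},{"x":0.0007,"y":-0.0019,"z":0,"wx":0,"wy":0,"wz":0},{"x":0.0007,"y":-0.0019,"z":0,"wx":0,"wy":0,"wz":0},{"x":0.0007,"y":-0.0019,"z":0,"wx":0,"wy":0,"wz":0},{"x":0,"y":0,"z":0,"wx":0,"wy":0,"wz":0}]' | grep -E 'time|posi|cont'
```

```text
time: 9.57
position: [544.0, -161.1, 21.8]
contact_force: [-1.6, 0.2, 6.9]
```

```bash
for i in 1 2; do python3 -m jog '[{"x":0.0007,"y":-0.0019,"z":0,"wx":0,"wy":0,"wz":0},{"x":0,"y":0,"z":0,"wx":0,"wy":0,"wz":0}]' | grep -E 'time|posi|cont'; done
```

```text
time: 9.82
position: [544.6, -163.0, 21.8]
contact_force: [-0.1, 0.2, 7.9]
time: 10.07
position: [545.3, -164.9, 21.8]
contact_force: [-0.4, -0.3, 7.0]
```

```bash
for i in 1 2; do python3 -m jog '[{"x":0.0007,"y":-0.0019,"z":0,"wx":0,"wy":0,"wz":0},{"x":0,"y":0,"z":0,"wx":0,"wy":0,"wz":0}]' | grep -E 'time|posi|cont'; done
```

```text
time: 10.32
position: [545.5, -165.9, 21.6]
contact_force: [-0.6, 3.2, 8.4]
time: 10.58
position: [545.9, -167.4, 21.5]
contact_force: [-1.8, 5.6, 8.4]
```

Resistance along the rail rose to 5.6 N after about 77 mm of travel, as expected at the stop. I'll hold briefly, then lift straight up.

```bash
python3 -m jog '[{"x":0,"y":0,"z":0,"wx":0,"wy":0,"wz":0},{"x":0,"y":0,"z":0,"wx":0,"wy":0,"wz":0},{"x":0,"y":0,"z":0.002,"wx":0,"wy":0,"wz":0},{"x":0,"y":0,"z":0.003,"wx":0,"wy":0,"wz":0},{"x":0,"y":0,"z":0.004,"wx":0,"wy":0,"wz":0},{"x":0,"y":0,"z":0.01,"wx":0,"wy":0,"wz":0},{"x":0,"y":0,"z":0.03,"wx":0,"wy":0,"wz":0},{"x":0,"y":0,"z":0.04,"wx":0,"wy":0,"wz":0}]' | grep -E 'time|posi|cont'
python3 - <<'E'
from workcell import r
import cv2,numpy as np
from h import z
im=r.capture("scene"); a=cv2.imread("pics/scene1.png")[:,:,::-1]
for n,i in(("before",a),("now",im)):
    h=cv2.cvtColor(np.ascontiguousarray(i),cv2.COLOR_RGB2HSV)
    m=((h[...,0]>8)&(h[...,0]<28)&(h[...,1]>150)&(h[...,2]>50)).astype(np.uint8)
    m[:160]=0;m[230:]=0;m[:,:260]=0;m[:,345:]=0
    k,l,s,c=cv2.connectedComponentsWithStats(m)
    for j in range(1,k):
        if s[j,4]>25: print(n,s[j].tolist(),c[j].round(1),z("scene",*c[j],50).round(1))
E
```

```text
time: 11.58
position: [545.0, -168.1, 110.4]
contact_force: [-0.3, -0.6, 0.5]
before [292, 184, 26, 17, 254] [304.4 191.7] [525.9 -86.7  50. ]
now [265, 177, 25, 15, 232] [277.3 183.7] [ 551.9 -159.8   50. ]
```

The plate moved 77.6 mm in the image, which matches the tool's travel at the moment of stop contact. The arm is clear, so I'm handing in.

```bash
python3 -m jog '[{"x":0,"y":0,"z":0.03,"wx":0,"wy":0,"wz":0},{"x":0,"y":0,"z":0,"wx":0,"wy":0,"wz":0},{"x":0,"y":0,"z":0,"wx":0,"wy":0,"wz":0}]' | grep -E 'posi|cont'; python3 -c "
from workcell import r
print(r.close_job())"
```

```text
position: [545.4, -168.1, 139.5]
contact_force: [-0.5, -0.6, -0.6]
the job is handed in; nothing more can be done
None
```

I handed in the job after pressing the plate, pushing the slide 77.6 mm until it met firm resistance at the work stop, and lifting straight off. I saw the movement in its nest partway along but did not view the scene again after lifting, and the hand-in returned no verdict.

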